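# Clear the goldsmith's bench

### The job

Put the soldering things away: lay one wooden ring clamp lengthwise in each bay of the two-bay wooden tray and both charcoal blocks next to each other in the plain steel tray, all flat on the tray floors. Nest the small crucible upright in the large one where it stands, down until it just meets the taper, with no more than a light touch so that it does not jam. Leave the steel cup and the dark red box alone.

Things in the scene. Friction and masses are not known exactly. Their poses are not given: they have to be found in the camera images.
- ring_clamp_1: Wooden hand ring clamp lying on the bench: a dark wooden bar 110 x 24 x 26 mm (x long, y wide, z high) with a thin brass band, leather jaw at its +x end and a saw cut with a pale wedge at its -x end. Origin at the centre of its underside, z up. About 60 g.
- ring_clamp_2: A second ring clamp, the same as ring_clamp_1 (interchangeable).
- charcoal_block_1: Black charcoal soldering block lying flat, 65 x 42 x 30 mm (x long, y wide, z high). Origin at the centre of its underside, z up. About 70 g.
- charcoal_block_2: A second charcoal block, the same as charcoal_block_1 (interchangeable).
- small_crucible: The smaller of two beige clay crucibles: an open round tapered cup standing upright, 70 mm high, outer diameter 47 mm at the foot and 66 mm at the rim, wall 4 mm. Origin at the centre of its underside, z up. About 120 g.
- large_crucible: Larger beige clay crucible, loose, 300 g: round tapered cup 65 mm high, outside 58 mm across at the foot, 81 mm at the rim; inside 67 mm at the mouth to 45 mm at the floor (6 mm thick). Origin: centre of underside, z up. The small one meets its taper with its underside about 15 mm above this underside (its rim 20 mm above this rim); harder pressing wedges it.
- clamp_tray: Low wooden tray fixed to the bench, 170 x 126 mm outside (x long, y wide), 14 mm high, walls and floor 5 mm thick, with one lengthwise divider as high as the walls and 5 mm thick making two long bays. Origin at the centre of its underside, z up; the bays are centred at about y = +30 and -30 mm, each about 160 x 55 mm inside, floor at z = 5 mm.
- block_tray: Low plain sheet-steel tray without divider, fixed to the bench, 180 x 110 mm outside (x long, y wide), 14 mm high, walls and floor 5 mm thick. Origin at the centre of its underside, z up; one space 170 x 100 mm inside, floor at z = 5 mm.
- steel_cup: Bystander: empty steel cup, 70 mm across the rim, 70 mm high, standing at the robot's left edge of the work. Origin at the centre of its underside. Not to be moved.
- maroon_box: Bystander: closed dark red box 100 x 75 x 32 mm, at the robot's right edge of the work. Origin at the centre of its underside. Not to be moved.
Mind the look-alikes: they are no part of the job. What is meant by the clamp_tray is not pink, and is the larger of those in its own colour.

How it is judged:
At the end, for the whole second after the job is handed in: A clamp flat in each bay (0.35 rad), both blocks flat in the steel tray (undersides within 4 mm of floor, tilt < 0.08 rad); small crucible 8-22 mm above the large one's underside, 8 mm off axis, tilt < 0.12; large crucible upright (0.05), it, cup and box within 30 mm of start; all at rest (z of ring_clamp_1 in the frame of clamp_tray between 0.002 and 0.009 m and angle between each of ring_clamp_1, ring_clamp_2, charcoal_block_1, charcoal_block_2's own z axis and vertical below 0.08 rad and x of ring_clamp_1 in the frame of clamp_tray between -0.03 and 0.03 m and angle between the x axis of each of ring_clamp_1, ring_clamp_2 and the x axis of clamp_tray, either way round below 0.35 rad and z of ring_clamp_2 in the frame of clamp_tray between 0.002 and 0.009 m and x of ring_clamp_2 in the frame of clamp_tray between -0.03 and 0.03 m and ((y of ring_clamp_1 in the frame of clamp_tray between 0.008 and 0.052 m and y of ring_clamp_2 in the frame of clamp_tray between -0.052 and -0.008 m) or (y of ring_clamp_1 in the frame of clamp_tray between -0.052 and -0.008 m and y of ring_clamp_2 in the frame of clamp_tray between 0.008 and 0.052 m)) and z of charcoal_block_1 in the frame of block_tray between 0.002 and 0.009 m and x of charcoal_block_1 in the frame of block_tray between -0.068 and 0.068 m and y of charcoal_block_1 in the frame of block_tray between -0.034 and 0.034 m and z of charcoal_block_2 in the frame of block_tray between 0.002 and 0.009 m and x of charcoal_block_2 in the frame of block_tray between -0.068 and 0.068 m and y of charcoal_block_2 in the frame of block_tray between -0.034 and 0.034 m and horizontal distance between small_crucible and large_crucible below 0.008 m and z of small_crucible in the frame of large_crucible between 0.008 and 0.022 m and angle between small_crucible's own z axis and vertical below 0.12 rad and angle between large_crucible's own z axis and vertical below 0.05 rad and distance of each of large_crucible, steel_cup, maroon_box from where it was at the start of the episode below 0.03 m and linear speed of each of ring_clamp_1, ring_clamp_2, charcoal_block_1, charcoal_block_2, small_crucible, large_crucible below 0.02 m/s); the robot touches nothing.
It fails at once if the small crucible is pressed into the large one with more than 25 N (contact force between small_crucible and large_crucible above 25 N).
It fails at once if the steel cup or the red box is pushed more than 30 mm (distance of any of steel_cup, maroon_box from where it was at the start of the episode above 0.03 m).
It also fails if it takes over 131 s, if anything falls off the work surface, if the arm or the gripper's body presses on something with over 40 N, if the wrist force passes 120 N, or if a joint passes its speed limit or range.

### The arm

A 7-joint arm with a two-finger parallel gripper is mounted at the origin on the work surface. World frame = base frame: x ahead of the robot, y to its left, z up, the work surface at z = 0. Lengths are in m, angles in rad, forces in N, time in s.
With the tool pointing down it reaches from about 0.425 to 0.95 m from the base axis. Payload 4.7 kg.
Tool frame: the origin (TCP) lies on the centre line of the jaws, within the pads' length; the fingertips stand arm.tip_reach ahead of it and the grasp point (between the pads) lies 2 mm behind it (arm.tip_reach is the distance from the TCP to the fingertips, in m); z points along the fingers, y is the line along which they close (so a half turn about z gives the same grasp; the last joint's range is limited). The gripper opens to 85 mm and grips with 20 to 120 N. Pads are 22 mm wide; open, the fingers measure 114 mm over their backs; the gripper's body (76 mm by 85 mm) begins 54 mm behind the grasp point. The pads swing forward as they close: fully open they stand 13 mm farther back than shut.
Start: joints at [-1.378, 0.469, -0.049, 1.532, 0.024, 1.141, -0.082], TCP at [0.148, 0.658, 0.248] pointing down, gripper open.
Joint ranges: [-2.59, 2.59], [-0.33, 1.99], [-1.39, 1.29], [0.1, 2.45], [-1.04, 4.18], [0.21, 1.99], [-2.66, 2.66]. Speed limits (rad/s): [2.57, 2.57, 3.14, 3.14, 3.14, 3.14, 3.14].

### API

Orientations are given as a unit quaternion [w, x, y, z].
In Python, from workcell import arm, snapshot, outline_of gives the robot as it stands.
- The arm moves only by the tool jog_arm, never from a script. Its argument "deltas" is a list that holds one entry, the list of rows, each a list of 7 numbers: the shift along the tool's x, y, z in m, then the turn, a rotation vector about the tool's x, y, z in rad, then the opening, from -1 (shut) to 1 (fully open). A call has 1 to 20 rows; each row shifts and turns the commanded pose from where the row before left it, along the tool's axes as they then stand; what a row does not reach is not made up. A row lasts 1/10 s, in which the tool goes at most 50 mm and 8.59 degrees, less where a joint would pass 70% of its speed; a pose out of reach is approached as far as the arm can. A call with a gripper value outside its range is refused whole. The fingers move at their own pace and stop on an object; the grip force is fixed at half the most. Time passes only in rows, so rows that do not move let the fingers close. It gives the time, the measured TCP pose, the force, the opening and the grip force at its end, in the units of the state.
- arm.sense(): the state, without advancing time (a new reading comes with each control period).
- snapshot(name): name is "side" or "top" or "wrist"; returns a dict with "image" (480x640x3 uint8, red, green, blue), "range_z" (480x640 float32, m along the optical axis (not along the pixel's ray), 0 where there is no reading), "camera_matrix" (3x3 intrinsics, pixels), "k1" (the pictures are not rectified: a ray, as slopes to the right and down, at radius r is drawn at 1 + k1 r^2 times it, then the intrinsics apply), "origin" and "attitude" of the camera in the world. Camera axes: x right, y down, z forward; pixel columns grow to the right and rows downward; lengths in m; the calibration is good to about 2 mm. A picture is of the moment at which its call begins.
- arm.sign_off(): hands the job in; it is judged then, once.
Trained networks look in a picture, given as the dict that the camera call returned (one of the last four; its "shot" number tells which), for a name from the list of things; names that differ only in an ending like _2 or _b are one class to them, and where a whole thing is asked for, a point or a joint stands for the part that bears it (a point fixed in the world has none). Each returns a list of dicts, best first, with "conf" (0 to 1); they miss things now and then, are a little off and sometimes report something else, mostly with a low value. They report only what shows in the picture. A call takes as long as a camera call. They do not tell look-alikes from the thing itself.
- outline_of(picture, query): "region" (480x640 bool, what is visible of it) and "box" ([left, top, right, bottom] in pixels, round what is visible of it).
The state is a dict: "t": time; "joint_positions": joint angles; "qd": joint speeds; "tau": joint torques, N m; "ee_pos": TCP position; "eef_rot": TCP orientation; "force": force on the tool from outside, world axes, zero at the start; "wrist_torque": the same for the moment, N m; "opening": finger opening in m; "grasp_force": force on a finger pad.
Only numpy, scipy, OpenCV 4.12 (cv2) and the standard library are available. Lean on these libraries where they do the work, as an engineer would, in place of code of your own. Each camera call takes 0.05 s, during which the arm holds its last target. There are 200 camera calls.

## Working session

There is one attempt and no reset: what is moved stays moved. The work goes in short steps, Python scripts to look and compute and a tool call to move; the robot and the scene stay as the last step left them, time stands still between calls to the robot, and variables do not carry over. Pictures are saved under pics/ and viewed, at most 14 in all, crops included, and the job is handed in when it is done.

Besides the shell and the picture viewer there is one more tool, called after ">>>" by a JSON object that holds its "op" and its "data". jog_arm: Moves the arm, as the interface text tells. Its arguments: {"type":"object","properties":{"deltas":{"type":"array"}},"required":["deltas"]}

```bash
mkdir -p pics; ls; cat > h.py <<'E'
import numpy as np, cv2
from workcell import arm, snapshot, outline_of
from scipy.spatial.transform import Rotation as R
def att(p):
    a=np.array(p["attitude"],float)
    return a if a.shape==(3,3) else R.from_quat(a[[1,2,3,0]]).as_matrix()
def cloud(p):
    K=np.array(p["camera_matrix"]);k1=p["k1"]
    v,u=np.mgrid[0:480,0:640]
    d=np.array([(u-K[0,2])/K[0,0],(v-K[1,2])/K[1,1]])
    s=d.copy()
    for _ in range(10): s=d/(1+k1*(s**2).sum(0))
    z=p["range_z"]
    P=np.stack([s[0]*z,s[1]*z,z],-1)
    W=P@att(p).T+np.array(p["origin"]); W[z<=0]=np.nan
    return W
def save(p,n): cv2.imwrite(f"pics/{n}.png",p["image"][:,:,::-1])
E
python3 - <<'E'
from h import *
s=arm.sense();print({k:np.round(v,3) for k,v in s.items()},arm.tip_reach)
a=snapshot("top");b=snapshot("side");print({k:a[k] for k in a if k not in("image","range_z")})
im=np.vstack([a["image"],b["image"]]);
save(a,"top0");save(b,"side0")
import pickle;pickle.dump(a,open("top0.pkl","wb"))
W=cloud(a)
for n in ["ring_clamp_1","charcoal_block_1","small_crucible","large_crucible","clamp_tray","block_tray","steel_cup","maroon_box"]:
    for o in outline_of(a,n):
        m=o["region"]&np.isfinite(W[...,0]);q=W[m];
        c,sz,an=cv2.minAreaRect((q[:,:2]*1000).astype(np.float32))
        print(n,round(o["conf"],2),o["box"],np.round(c),np.round(sz),round(an,1),"z",np.round(np.percentile(q[:,2],[5,50,95]),3))
E
```

```text
pics
{'t': np.float64(0.0), 'joint_positions': array([-1.378,  0.469, -0.049,  1.534,  0.024,  1.141, -0.082]), 'qd': array([ 0.002,  0.   , -0.   , -0.   ,  0.   ,  0.   ,  0.001]), 'tau': array([ 0.0000e+00, -5.1029e+01, -4.7000e-02, -2.3771e+01,  1.1000e-02,
        7.0000e-03, -0.0000e+00]), 'ee_pos': array([0.148, 0.658, 0.247]), 'eef_rot': array([-0.   ,  0.111,  0.994, -0.001]), 'force': array([ 0.378,  0.531, -0.547]), 'wrist_torque': array([-0.014, -0.057, -0.018]), 'grasp_force': np.float64(0.0), 'opening': np.float64(0.086)} 0.017
{'camera_matrix': array([[521.41490487,   0.        , 310.92058533],
       [  0.        , 521.41490487, 248.12781448],
       [  0.        ,   0.        ,   1.        ]]), 'k1': -0.1179806753392997, 'origin': array([ 0.32189155, -0.01328974,  1.29350297]), 'attitude': array([ 0.02101241, -0.70350784,  0.70985326, -0.02726784]), 'shot': 1}
ring_clamp_1 0.74 [226.5, 222.2, 248.2, 269.0] [422. 160.] [119.  30.] 18.3 z [0.005 0.026 0.03 ]
ring_clamp_1 0.59 [414.6, 243.3, 434.6, 287.6] [ 364. -302.] [107.  26.] 0.9 z [0.01  0.026 0.031]
charcoal_bloc
[... 652 characters left out ...]
29.] 74.0 z [-0.     0.005  0.012]
clamp_tray 0.68 [263.9, 127.3, 329.2, 205.1] [620.  12.] [127. 178.] 75.0 z [0.001 0.006 0.016]
clamp_tray 0.56 [87.3, 251.2, 140.4, 320.8] [323. 479.] [174. 137.] 2.1 z [0.001 0.006 0.015]
block_tray 0.85 [160.2, 129.4, 220.7, 205.5] [612. 277.] [183. 115.] 15.6 z [0.001 0.006 0.015]
steel_cup 0.82 [77.6, 190.2, 119.2, 217.1] [516. 494.] [70. 72.] 65.1 z [0.002 0.036 0.071]
steel_cup 0.66 [349.0, 220.4, 371.7, 251.6] [ 438. -145.] [42. 70.] 64.2 z [0.025 0.03  0.034]
steel_cup 0.52 [264.9, 128.5, 329.8, 203.3] [620.  12.] [127. 177.] 75.2 z [0.001 0.006 0.016]
maroon_box 0.83 [480.4, 182.8, 514.9, 228.0] [ 510. -492.] [ 77. 100.] 80.0 z [0.015 0.032 0.036]
```

View pics/top0.png

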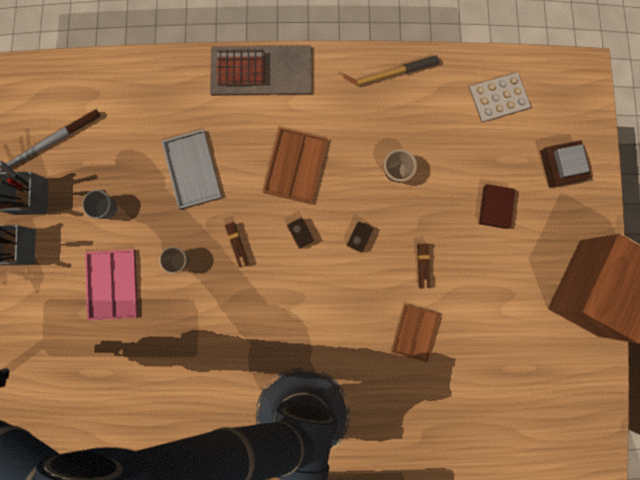

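View pics/side0.png

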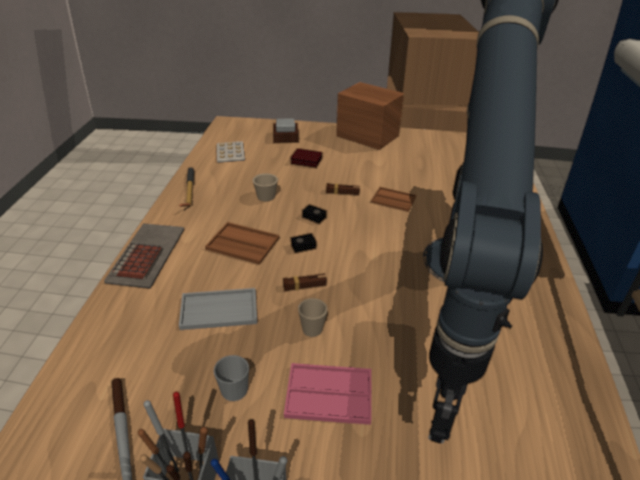

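Clamp tray candidates are pixel (297,165), a large brown two-bay tray, (417,331), a smaller brown one, and (113,284), which is pink. By the description it is (297,165). The steel block tray is the grey one at (192,169). The small crucible is at (173,260), the large crucible at (400,166) and the steel cup at (98,205). The clamps are at (236,244) and (425,265), and the blocks at (301,233) and (361,237).

```bash
cat >> h.py <<'E'
def rect(q,lo,hi):
    q=q[(q[:,2]>lo)&(q[:,2]<hi)][:,:2]*1000
    c,sz,an=cv2.minAreaRect(q.astype(np.float32))
    if sz[0]<sz[1]: sz=sz[::-1]; an+=90
    an=(an+90)%180-90
    return np.round(c,1),np.round(sz,1),round(an,1)
def circ(q,lo,hi):
    from scipy.optimize import least_squares
    q=q[(q[:,2]>lo)&(q[:,2]<hi)][:,:2]*1000
    c0,r0=cv2.minEnclosingCircle(q.astype(np.float32))
    return np.round(c0,1),round(r0,1),np.round((q.max(0)+q.min(0))/2,1)
def dil(m,n=5): return cv2.dilate(m.astype(np.uint8),np.ones((n,n)))>0
def measure(p):
    W=cloud(p); ok=np.isfinite(W[...,0])
    for n,lo,hi,f in [("ring_clamp_1",.018,.04,rect),("charcoal_block_1",.022,.04,rect),("clamp_tray",.010,.02,rect),("block_tray",.010,.02,rect),("small_crucible",.062,.085,circ),("large_crucible",.057,.08,circ)]:
        for o in outline_of(p,n):
            if o["conf"]<.4: continue
            q=W[dil(o["region"])&ok]
            try: print(n,round(o["conf"],2),np.round(o["box"]),*f(q,lo,hi),"z",np.round(np.percentile(q[:,2],[5,50,95]),3))
            except Exception as e: print(n,e)
def plan(x,y,z,deg,n=None):
    """rows to bring TCP to x,y,z (mm), tool y along world angle deg (mod 180)"""
    s=arm.sense();q=s["eef_rot"];M=R.from_quat(q[[1,2,3,0]]).as_matrix()
    a=np.radians(deg);best=None
    for k in (0,np.pi):
        ty=np.array([np.cos(a+k),np.sin(a+k),0]);tz=np.array([0,0,-1.]);T=np.stack([np.cross(ty,tz),ty,tz],1)
        rv=R.from_matrix(M.T@T).as_rotvec()
        if best is None or np.linalg.norm(rv)<np.linalg.norm(best): best=rv
    d=np.array([x,y,z])/1000-s["ee_pos"]; dt=M.T@d
    print("q",np.round(s["joint_positions"],2),"pos",np.round(s["ee_pos"]*1000,1),"open",np.round(s["opening"]*1000,1),"f",np.round(s["force"],1),"t",s["t"],"tip",arm.tip_reach)
    print("shift tool axes (old)",np.round(dt*1000,1),"rotvec",np.round(best,3),"dist",round(np.linalg.norm(d)*1000), "after-turn axes",np.round(T.T@d*1000,1))
    return T
E
python3 - <<'E'
from h import *
p=snapshot("top");measure(p)
cv2.imwrite("pics/crop1.png",cv2.resize(p["image"][110:300,140:460,::-1],None,fx=2.5,fy=2.5))
w=snapshot("wrist");print(w["origin"],np.round(att(w),2))
plan(379,310,150,39)
E
```

```text
ring_clamp_1 0.68 [415. 245. 432. 287.] [ 363.6 -301.9] [106.4  25.9] 1.7 z [-0.003  0.023  0.03 ]
ring_clamp_1 0.57 [226. 220. 248. 266.] [419.1 157.1] [111.3  25.3] 19.5 z [-0.002  0.024  0.03 ]
charcoal_block_1 0.89 [347. 221. 370. 252.] [ 435.5 -144.1] [65.  42.3] -25.7 z [-0.003  0.028  0.034]
charcoal_block_1 0.57 [289. 218. 313. 252.] [446.5   2.1] [65.1 42.1] 27.5 z [-0.002  0.028  0.034]
clamp_tray 0.87 [ 88. 249. 138. 321.] [323.  474.5] [169.  130.2] 2.6 z [-0.001  0.006  0.015]
clamp_tray 0.82 [392. 302. 439. 358.] [ 198.5 -282.1] [125.1  92.6] -15.7 z [-0.002  0.004  0.011]
clamp_tray 0.75 [264. 128. 329. 203.] [618.7  12.6] [173.6 124.6] -14.1 z [-0.001  0.006  0.015]
block_tray 0.74 [165. 132. 221. 210.] [612.6 274.9] [182.6 112.2] 14.9 z [-0.001  0.005  0.015]
small_crucible 0.83 [160. 247. 185. 270.] [379.5 303.6] 32.7 [380.4 304.1] z [-0.002  0.014  0.071]
small_crucible zero-size array to reduction operation maximum which has no identity
large_crucible 0.71 [382. 148. 417. 183.] [ 605.6 -241. ] 41.3 [ 605.9 -241. ] z [-0.002  0.015  0.067]
[0.06950063 0.67554535 0.37374127] [[ 0.22  0.93  0.31]
 [ 0.98 -0.21 -0.07]
 [ 0.    0.31 -0.95]]
q [-1.38  0.47 -0.05  1.53  0.02  1.14 -0.08] pos [148.5 658.5 248.3] open 85.5 f [-0.2 -0.1 -0.5] t 0.9 tip 0.017
shift tool axes (old) [-301.5 -289.2   98.3] rotvec [ 0.    -0.     0.668] dist 429 after-turn axes [415.9  40.2  98.3]
```

View pics/crop1.png

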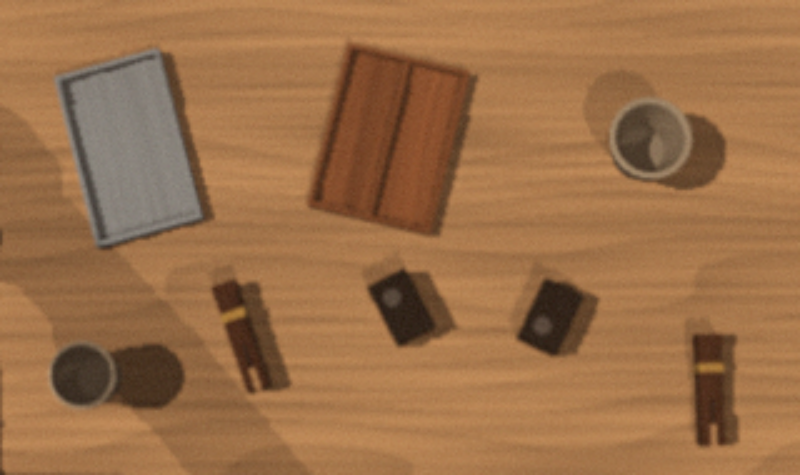

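The crop shows the chosen two-bay tray at (390,140), the steel tray at (130,145), the small crucible at (83,373) and the large one at (650,138). The choices hold.

>>> {"op": "jog_arm", "data": {"deltas": [[[-0.0304, -0.0295, 0.0098, 0, 0, 0, 1], [-0.0304, -0.0295, 0.0098, 0, 0, 0, 1], [-0.0304, -0.0295, 0.0098, 0, 0, 0, 1], [-0.0304, -0.0295, 0.0098, 0, 0, 0, 1], [-0.0304, -0.0295, 0.0098, 0, 0, 0, 1], [-0.0304, -0.0295, 0.0098, 0, 0, 0, 1], [-0.0304, -0.0295, 0.0098, 0, 0, 0, 1], [-0.0304, -0.0295, 0.0098, 0, 0, 0, 1], [-0.0304, -0.0295, 0.0098, 0, 0, 0, 1], [-0.0304, -0.0295, 0.0098, 0, 0, 0, 1], [0, 0, 0, 0, 0, 0.111, 1], [0, 0, 0, 0, 0, 0.111, 1], [0, 0, 0, 0, 0, 0.111, 1], [0, 0, 0, 0, 0, 0.111, 1], [0, 0, 0, 0, 0, 0.111, 1], [0, 0, 0, 0, 0, 0.111, 1], [0, 0, 0, 0, 0, 0, 1]]]}}

```text
t: 2.6
ee_pos: [0.3802, 0.304, 0.1505]
eef_rot: [0.0, 0.429, 0.903, 0.0]
force: [-0.3, 0.3, -0.4]
opening: 0.0853
grasp_force: 0.0
```

```bash
sed -i 's/best=rv$/best,BT=rv,T/; s/^    return T/    return/; s/;T=np.stack/;T=np.stack/; s/after-turn axes",np.round(T.T@d/after-turn axes",np.round(BT.T@d/' h.py
python3 - <<'E'
from h import *
w=snapshot("wrist");save(w,"w1");measure(w)
p=snapshot("top");measure(p)
plan(380,304,70,39)
E
```

```text
ring_clamp_1 0.55 [188. 363. 312. 439.] [427.3 162.2] [92.7 27.9] 17.8 z [-0.     0.024  0.027]
clamp_tray 0.79 [299.   2. 572. 131.] [370. 434.] [161.5  78.2] 41.0 z [0.001 0.005 0.014]
block_tray 0.56 [380. 342. 621. 477.] [612.  274.6] [182.6 111.8] 15.0 z [-0.     0.006  0.194]
small_crucible 0.94 [260. 195. 376. 314.] [380.2 303.4] 32.8 [379.9 303.6] z [0.    0.042 0.07 ]
small_crucible zero-size array to reduction operation maximum which has no identity
ring_clamp_1 0.81 [416. 245. 432. 286.] [ 363.7 -302.2] [106.4  26. ] 0.8 z [-0.002  0.024  0.03 ]
ring_clamp_1 0.77 [226. 223. 249. 268.] [419.3 157.3] [111.2  24.9] 19.1 z [-0.003  0.023  0.029]
charcoal_block_1 0.89 [288. 216. 310. 248.] [446.7   2.5] [65.6 41.9] 27.5 z [-0.003  0.029  0.034]
charcoal_block_1 0.74 [347. 220. 370. 254.] [ 435.9 -144.2] [65.8 42.1] -25.7 z [-0.002  0.028  0.034]
clamp_tray 0.94 [264. 130. 329. 200.] [618.4  12.6] [173.6 124.4] -14.1 z [-0.001  0.006  0.015]
clamp_tray 0.86 [ 89. 274. 107. 320.] [297.5 511.9] [121.9  54.3] 4.2 z [-0.001  0.007  0.552]
clamp_tray 0.69 [392. 306. 439. 358.] [ 198.2 -282.3] [125.5  92.2] -15.8 z [-0.001  0.004  0.012]
small_crucible 0.73 [170. 246. 187. 270.] [383.  301.9] 31.7 [383.9 297.3] z [-0.002  0.014  0.227]
large_crucible 0.58 [382. 150. 418. 182.] [ 606.4 -240.9] 41.8 [ 606.3 -240.6] z [-0.001  0.022  0.067]
q [-0.93  0.28  0.2   2.08 -0.08  0.78  0.  ] pos [380.1 303.8 150.3] open 85.3 f [-0.4 -0.6 -0.9] t 3.3 tip 0.017
shift tool axes (old) [ 0.2  0.  80.3] rotvec [-0.    -0.     0.002] dist 80 after-turn axes [ 0.2  0.  80.3]
```

View pics/w1.png

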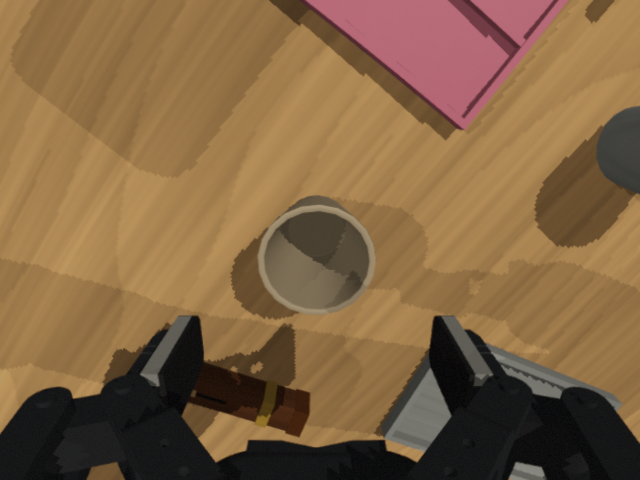

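The crucible rim at (316,258) is centred between the fingers at (175,350) and (455,350). I'll descend and grip.

>>> {"op": "jog_arm", "data": {"deltas": [[[0, 0, 0.02, 0, 0, 0, 1], [0, 0, 0.02, 0, 0, 0, 1], [0, 0, 0.02, 0, 0, 0, 1], [0, 0, 0.01, 0, 0, 0, 1], [0, 0, 0.01, 0, 0, 0, 1], [0, 0, 0, 0, 0, 0, 1], [0, 0, 0, 0, 0, 0, -1], [0, 0, 0, 0, 0, 0, -1], [0, 0, 0, 0, 0, 0, -1], [0, 0, 0, 0, 0, 0, -1], [0, 0, 0, 0, 0, 0, -1], [0, 0, 0, 0, 0, 0, -1], [0, 0, 0, 0, 0, 0, -1]]]}}

```text
t: 4.6
ee_pos: [0.3805, 0.3041, 0.072]
eef_rot: [0.0, 0.43, 0.903, 0.001]
force: [-2.1, -2.3, 9.6]
opening: 0.0628
grasp_force: 63.0
```

```bash
python3 - <<'E'
from h import *
p=snapshot("side");
cv2.imwrite("pics/s2.png",cv2.resize(p["image"][230:380,230:430,::-1],None,fx=3,fy=3))
w=snapshot("wrist");W=cloud(w);q=W[np.isfinite(W[...,0])]
d=q[:,:2]-[.380,.304];ty=np.array([.777,.629])
a=d@ty;b=d@[-.629,.777];m=(abs(b)<.009)&(abs(a)>.036)&(abs(a)<.05)&(q[:,2]>.03)
print(np.histogram(q[m][:,2],bins=np.arange(.03,.13,.005)))
plan(606,-241,150,-22)
E
```

```text
(array([   0,    0,    0,    0,    0,    0,    0,   78,  191,  213,  219,
        255,  158,    2,  149,  426, 2710,  560,    9]), array([0.03 , 0.035, 0.04 , 0.045, 0.05 , 0.055, 0.06 , 0.065, 0.07 ,
       0.075, 0.08 , 0.085, 0.09 , 0.095, 0.1  , 0.105, 0.11 , 0.115,
       0.12 , 0.125]))
q [-0.9   0.41  0.17  2.14 -0.13  0.6   0.04] pos [380.5 304.2  72. ] open 62.9 f [-2.2 -1.9  9.6] t 4.7 tip 0.017
shift tool axes (old) [-565.2 -168.8  -78.6] rotvec [ 1.000e-03 -1.000e-03  1.067e+00] dist 595 after-turn axes [-421.   413.3  -78. ]
```

View pics/s2.png

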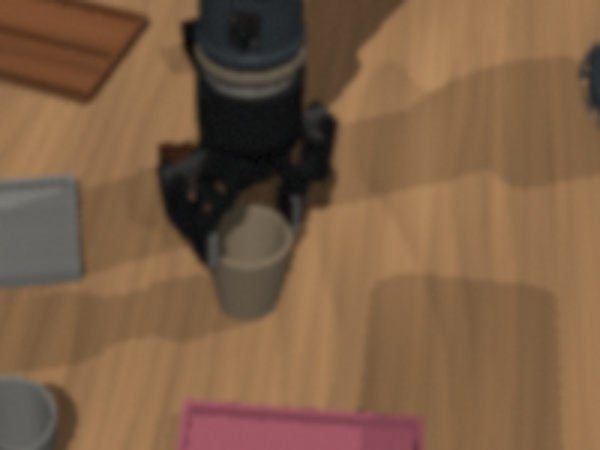

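The fingers hold the crucible at about (255,240) in the crop, level and near the rim. Next I'll lift it and carry it over.

>>> {"op": "jog_arm", "data": {"deltas": [[[0, 0, -0.02, 0, 0, 0, -1], [0, 0, -0.03, 0, 0, 0, -1], [0, 0, -0.03, 0, 0, 0, -1], [0, 0, -0.04, 0, 0, 0, -1], [-0.0404, -0.012, 0, 0, 0, 0, -1], [-0.0404, -0.012, 0, 0, 0, 0, -1], [-0.0404, -0.012, 0, 0, 0, 0, -1], [-0.0404, -0.012, 0, 0, 0, 0, -1], [-0.0404, -0.012, 0, 0, 0, 0, -1], [-0.0404, -0.012, 0, 0, 0, 0, -1], [-0.0404, -0.012, 0, 0, 0, 0, -1], [-0.0404, -0.012, 0, 0, 0, 0, -1], [-0.0404, -0.012, 0, 0, 0, 0, -1], [-0.0404, -0.012, 0, 0, 0, 0, -1], [-0.0404, -0.012, 0, 0, 0, 0, -1], [-0.0404, -0.012, 0, 0, 0, 0, -1], [-0.0404, -0.012, 0, 0, 0, 0, -1], [-0.0404, -0.012, 0, 0, 0, 0, -1], [0, 0, 0, 0, 0, 0, -1]]]}}

```text
t: 6.6
ee_pos: [0.6069, -0.2484, 0.1912]
eef_rot: [0.002, 0.433, 0.901, -0.002]
force: [-1.1, -0.5, -0.9]
opening: 0.0623
grasp_force: 66.0
```

```bash
python3 - <<'E'
from h import *
w=snapshot("wrist");save(w,"w3");W=cloud(w)
for n,f in (("small_crucible",circ),("large_crucible",circ)):
    for o in outline_of(w,n):
        if o["conf"]<.4: continue
        q=W[dil(o["region"])&np.isfinite(W[...,0])];print(n,o["conf"],o["box"],np.round(np.percentile(q[:,2],[2,20,50,80,98]),3))
        if n[0]=='l': print(circ(q,.057,.08))
        else:
            h=q[:,2];top=np.percentile(h,95);print(top,circ(q,top-.008,top+.01))
plan(606,-241,150,39)
p=snapshot("top");measure(p)
E
```

```text
small_crucible 0.75 [227.8, 226.0, 404.0, 408.9] [-0.     0.135  0.169  0.187  0.189]
0.18899609277574847 (array([ 606.3, -248.8]), 33.6, array([ 606.5, -249.2]))
large_crucible 0.76 [261.2, 165.5, 382.7, 259.7] [-0.001  0.006  0.035  0.064  0.124]
(array([ 604.1, -240.7]), 40.0, array([ 604.1, -239.3]))
large_crucible 0.5 [206.4, 0.0, 232.1, 10.1] [-0.002 -0.     0.004  0.013  0.025]Traceback (most recent call last):
  File "<stdin>", line 7, in <module>
  File "h.py", line 28, in circ
    return np.round(c0,1),round(r0,1),np.round((q.max(0)+q.min(0))/2,1)
                                                ~~~~~^^^
    return umr_maximum(a, axis, None, out, keepdims, initial, where)
ValueError: zero-size array to reduction operation maximum which has no identity
```

View pics/w3.png

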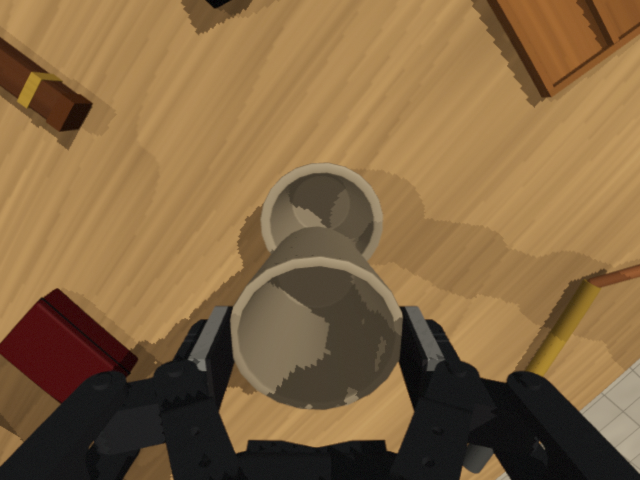

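The held small crucible's rim is at (316,333). The large crucible is behind it at (321,217). Before descending I'll refine both axes.

```bash
python3 - <<'E'
from h import *
from scipy.optimize import least_squares
def ring(q,ro,ri):
    # rim annulus top points: fit centre so points lie within annulus
    f=lambda c:(lambda r:np.maximum(r-ro,0)+np.maximum(ri-r,0))(np.hypot(q[:,0]-c[0],q[:,1]-c[1]))
    g=lambda c:np.hypot(q[:,0]-c[0],q[:,1]-c[1])-(ro+ri)/2
    return least_squares(g,q[:,:2].mean(0),loss="soft_l1",f_scale=.001).x*1000
for nm in ("wrist","top"):
    w=snapshot(nm);W=cloud(w);q=W[np.isfinite(W[...,0])]
    a=q[(np.hypot(q[:,0]-.606,q[:,1]+.241)<.06)&(abs(q[:,2]-.065)<.0025)]
    print(nm,"large",len(a),ring(a,.0405,.0335))
    b=q[(np.hypot(q[:,0]-.606,q[:,1]+.249)<.036)&(abs(q[:,2]-.189)<.0035)]
    if len(b)>20: 
        A=np.c_[b[:,:2]-b[:,:2].mean(0),np.ones(len(b))];s=np.linalg.lstsq(A,b[:,2],rcond=None)[0]
        print("small",len(b),ring(b,.033,.029),"tilt",s)
plan(606,-241,150,39)
E
```

```text
wrist large 2344 [ 604.3352492  -241.07134801]
small 4011 [ 605.57228699 -240.13545524] tilt [-0.01318864 -0.00310281  0.18755213]
top large 18 [ 605.9875994  -239.49521701]
q [-0.01  0.51  0.45  1.67 -0.25  1.02  1.22] pos [ 606.7 -238.9  190.3] open 62.5 f [ 0.2  0.3 -1.4] t 6.85 tip 0.017
shift tool axes (old) [-1.2 -1.9 40.3] rotvec [ 0.001 -0.001  0.005] dist 40 after-turn axes [-1.2 -1.9 40.3]
```

>>> {"op": "jog_arm", "data": {"deltas": [[[0, -0.0014, 0.015, 0, 0, 0, -1], [0, 0, 0.02, 0, 0, 0, -1], [0, 0, 0.02, 0, 0, 0, -1], [0, 0, 0.015, 0, 0, 0, -1], [0, 0, 0.01, 0, 0, 0, -1], [0, 0, 0.005, 0, 0, 0, -1], [0, 0, 0, 0, 0, 0, -1], [0, 0, 0, 0, 0, 0, -1], [0, 0, 0, 0, 0, 0, -1]]]}}

```text
t: 7.75
ee_pos: [0.6062, -0.2421, 0.1062]
eef_rot: [0.001, 0.429, 0.903, 0.0]
force: [0.7, 0.5, -1.3]
opening: 0.0625
grasp_force: 66.0
```

```bash
python3 - <<'E'
from h import *
from scipy.optimize import least_squares
w=snapshot("wrist");W=cloud(w);q=W[np.isfinite(W[...,0])]
def ring(q,r): return least_squares(lambda c:np.hypot(q[:,0]-c[0],q[:,1]-c[1])-r,q[:,:2].mean(0),loss="soft_l1",f_scale=.001).x*1000
a=q[(np.hypot(q[:,0]-.6055,q[:,1]+.24)<.06)&(abs(q[:,2]-.065)<.003)]
print(ring(a,.037))
plan(605.6,-239.8,89,39)
z=arm.sense()["ee_pos"][2]-.002
b=q[(np.hypot(q[:,0]-.6055,q[:,1]+.24)<.036)&(abs(q[:,2]-z)<.004)]
print(ring(b,.031),b[:,2].mean())
E
```

```text
[ 603.61841528 -240.25477859]
q [ 0.03  0.6   0.41  1.74 -0.3   0.86  1.26] pos [ 606.2 -242.   106.1] open 62.7 f [-0.7 -0.9 -1. ] t 7.8 tip 0.017
shift tool axes (old) [ 2.1  0.9 17.1] rotvec [0.001 0.001 0.002] dist 17 after-turn axes [ 2.1  1.  17.1]
[ 605.31558703 -242.07643011] 0.10326972746446288
```

>>> {"op": "jog_arm", "data": {"deltas": [[[0.0014, 0, 0.003, 0, 0, 0, -1], [0, 0, 0.003, 0, 0, 0, -1], [0, 0, 0.003, 0, 0, 0, -1], [0, 0, 0.002, 0, 0, 0, -1], [0, 0, 0.002, 0, 0, 0, -1], [0, 0, 0, 0, 0, 0, -1], [0, 0, 0, 0, 0, 0, -1], [0, 0, 0, 0, 0, 0, -1]]]}}

```text
t: 8.6
ee_pos: [0.6049, -0.2408, 0.0924]
eef_rot: [0.0, 0.429, 0.903, 0.0]
force: [-0.9, 0.4, -0.6]
opening: 0.0628
grasp_force: 66.0
```

>>> {"op": "jog_arm", "data": {"deltas": [[[0, 0, 0.001, 0, 0, 0, -1], [0, 0, 0.001, 0, 0, 0, -1], [0, 0, 0, 0, 0, 0, -1], [0, 0, 0, 0, 0, 0, -1]]]}}

```text
t: 9.0
ee_pos: [0.6048, -0.2406, 0.0902]
eef_rot: [-0.0, 0.429, 0.903, 0.0]
force: [0.2, 0.2, -1.2]
opening: 0.0623
grasp_force: 66.0
```

>>> {"op": "jog_arm", "data": {"deltas": [[[0, 0, 0.0005, 0, 0, 0, -1], [0, 0, 0.0005, 0, 0, 0, -1], [0, 0, 0, 0, 0, 0, -1], [0, 0, 0, 0, 0, 0, -1]]]}}

```text
t: 9.4
ee_pos: [0.6048, -0.2406, 0.0892]
eef_rot: [-0.0, 0.429, 0.903, 0.0]
force: [0.2, -0.1, -1.7]
opening: 0.0621
grasp_force: 66.1
```

>>> {"op": "jog_arm", "data": {"deltas": [[[0, 0, 0.0005, 0, 0, 0, -1], [0, 0, 0, 0, 0, 0, -1], [0, 0, 0, 0, 0, 0, -1]]]}}

```text
t: 9.7
ee_pos: [0.6049, -0.2406, 0.0888]
eef_rot: [0.0, 0.429, 0.903, 0.0]
force: [0.1, -0.3, -1.2]
opening: 0.0625
grasp_force: 66.1
```

>>> {"op": "jog_arm", "data": {"deltas": [[[0, 0, 0.0005, 0, 0, 0, -1], [0, 0, 0, 0, 0, 0, -1], [0, 0, 0, 0, 0, 0, -1]]]}}

```text
t: 10.0
ee_pos: [0.6049, -0.2406, 0.0883]
eef_rot: [0.0, 0.429, 0.903, 0.0]
force: [0.2, 0.7, -0.6]
opening: 0.0623
grasp_force: 66.1
```

>>> {"op": "jog_arm", "data": {"deltas": [[[0, 0, 0.0005, 0, 0, 0, -1], [0, 0, 0, 0, 0, 0, -1], [0, 0, 0, 0, 0, 0, -1]]]}}

```text
t: 10.3
ee_pos: [0.6049, -0.2406, 0.0878]
eef_rot: [0.0, 0.429, 0.903, 0.0]
force: [-0.3, 0.5, 1.2]
opening: 0.0623
grasp_force: 66.2
```

>>> {"op": "jog_arm", "data": {"deltas": [[[0, 0, 0.0005, 0, 0, 0, -1], [0, 0, 0, 0, 0, 0, -1], [0, 0, 0, 0, 0, 0, -1]]]}}

```text
t: 10.6
ee_pos: [0.605, -0.2406, 0.0874]
eef_rot: [0.0, 0.429, 0.903, 0.0]
force: [0.6, 0.1, 0.8]
opening: 0.0625
grasp_force: 66.3
```

>>> {"op": "jog_arm", "data": {"deltas": [[[0, 0, 0, 0, 0, 0, 0.6], [0, 0, 0, 0, 0, 0, 0.8], [0, 0, 0, 0, 0, 0, 1], [0, 0, 0, 0, 0, 0, 1], [0, 0, -0.01, 0, 0, 0, 1], [0, 0, -0.02, 0, 0, 0, 1], [0, 0, -0.03, 0, 0, 0, 1], [0, 0, -0.04, 0, 0, 0, 1], [0, 0, 0, 0, 0, 0, 1], [0, 0, 0, 0, 0, 0, 1]]]}}

```text
t: 11.6
ee_pos: [0.6053, -0.241, 0.1891]
eef_rot: [0.001, 0.429, 0.903, 0.0]
force: [-1.6, 1.4, -0.6]
opening: 0.085
grasp_force: 0.0
```

```bash
python3 - <<'E'
from h import *
from scipy.optimize import least_squares
w=snapshot("wrist");save(w,"w4");W=cloud(w);q=W[np.isfinite(W[...,0])]
q=q[np.hypot(q[:,0]-.605,q[:,1]+.2405)<.05]
print(np.histogram(q[:,2],bins=np.arange(0,.1,.004)))
b=q[abs(q[:,2]-np.percentile(q[:,2],97))<.004]
c=least_squares(lambda c:np.hypot(b[:,0]-c[0],b[:,1]-c[1])-.031,b[:,:2].mean(0),loss="soft_l1",f_scale=.001).x
A=np.c_[b[:,:2]-c,np.ones(len(b))];print(c,np.linalg.lstsq(A,b[:,2],rcond=None)[0])
plan(364,-302,110,91)
E
```

```text
(array([1182,   62,   16,   10,   59, 1975,  211,  245,  239,  268,  278,
        302,  334,  366,  391,  877, 2049,  412,  421,  416,  552, 1869,
          0,    0]), array([0.   , 0.004, 0.008, 0.012, 0.016, 0.02 , 0.024, 0.028, 0.032,
       0.036, 0.04 , 0.044, 0.048, 0.052, 0.056, 0.06 , 0.064, 0.068,
       0.072, 0.076, 0.08 , 0.084, 0.088, 0.092, 0.096]))
[ 0.58241808 -0.21422554] [-0.29784952  0.36853189  0.267385  ]
q [-0.01  0.51  0.45  1.68 -0.26  1.01  1.22] pos [ 604.6 -240.5  187.5] open 85.4 f [-0.9  0.3 -0.6] t 11.65 tip 0.017
shift tool axes (old) [ 104.1 -225.4   77.5] rotvec [ 0.     0.    -0.905] dist 260 after-turn axes [241.6 -57.3  77.5]
```

View pics/w4.png

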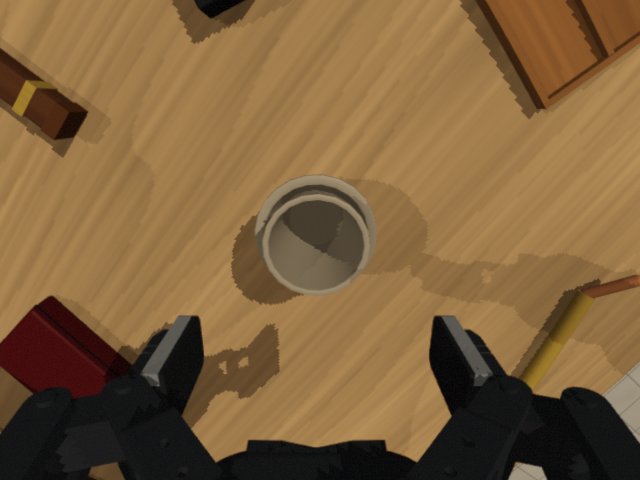

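The small crucible sits inside the large one at (317,243), level. The rim is at about 86 mm, so its underside is at about 16 mm. Ring clamp 2 is next.

>>> {"op": "jog_arm", "data": {"deltas": [[[0.013, -0.0282, 0.0097, 0, 0, 0, 1], [0.013, -0.0282, 0.0097, 0, 0, 0, 0.2], [0.013, -0.0282, 0.0097, 0, 0, 0, 0.2], [0.013, -0.0282, 0.0097, 0, 0, 0, 0.2], [0.013, -0.0282, 0.0097, 0, 0, 0, 0.2], [0.013, -0.0282, 0.0097, 0, 0, 0, 0.2], [0.013, -0.0282, 0.0097, 0, 0, 0, 0.2], [0.013, -0.0282, 0.0097, 0, 0, 0, 0.2], [0, 0, 0, 0, 0, -0.113, 0.2], [0, 0, 0, 0, 0, -0.113, 0.2], [0, 0, 0, 0, 0, -0.113, 0.2], [0, 0, 0, 0, 0, -0.113, 0.2], [0, 0, 0, 0, 0, -0.113, 0.2], [0, 0, 0, 0, 0, -0.113, 0.2], [0, 0, 0, 0, 0, -0.113, 0.2], [0, 0, 0, 0, 0, -0.113, 0.2], [0, 0, 0, 0, 0, 0, 0.2], [0, 0, 0, 0, 0, 0, 0.2]]]}}

```text
t: 13.45
ee_pos: [0.3636, -0.302, 0.109]
eef_rot: [-0.001, -0.007, 1.0, 0.001]
force: [-0.1, -1.1, -0.5]
opening: 0.0512
grasp_force: 0.0
```

```bash
cat >> h.py <<'E'
def near(x,y,lo,hi,rad=.08,cam="wrist"):
    """rect of points in height band near x,y (mm)"""
    p=snapshot(cam);W=cloud(p);q=W[np.isfinite(W[...,0])]
    q=q[(np.hypot(q[:,0]-x/1000,q[:,1]-y/1000)<rad)]
    if len(q[(q[:,2]>lo)&(q[:,2]<hi)])>10: print(cam,rect(q,lo,hi))
    return p
E
python3 - <<'E'
from h import *
save(near(364,-302,.016,.04),"w5")
plan(364,-302,31,91)
E
```

```text
wrist (array([ 361.9, -302.3]), array([111.1,  24.8]), 1.4)
q [ 0.4   0.33  0.25  2.15 -0.13  0.68  2.32] pos [ 363.7 -302.1  109.1] open 51.4 f [-0.2  0.4  0.5] t 13.5 tip 0.017
shift tool axes (old) [-0.4  0.1 78.1] rotvec [ 0.001 -0.001 -0.003] dist 78 after-turn axes [-0.3  0.1 78.1]
```

View pics/w5.png

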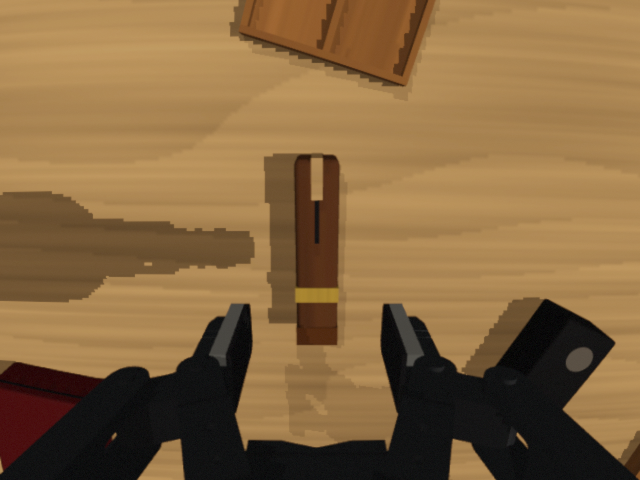

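The clamp lies at (317,250), centred between the fingers, with its brass band at (317,295). I'll descend, grip and lift.

>>> {"op": "jog_arm", "data": {"deltas": [[[0.001, 0, 0.02, 0, 0, 0, 0.2], [0, 0, 0.02, 0, 0, 0, 0.2], [0, 0, 0.02, 0, 0, 0, 0.2], [0, 0, 0.01, 0, 0, 0, 0.2], [0, 0, 0.01, 0, 0, 0, 0.2], [0, 0, 0, 0, 0, 0, 0.2], [0, 0, 0, 0, 0, 0, -1], [0, 0, 0, 0, 0, 0, -1], [0, 0, 0, 0, 0, 0, -1], [0, 0, 0, 0, 0, 0, -1], [0, 0, 0, 0, 0, 0, -1], [0, 0, 0, 0, 0, 0, -1]]]}}

```text
t: 14.7
ee_pos: [0.3637, -0.3029, 0.0306]
eef_rot: [0.001, -0.008, 1.0, -0.0]
force: [-0.6, 0.5, 6.9]
opening: 0.0223
grasp_force: 59.6
```

>>> {"op": "jog_arm", "data": {"deltas": [[[0, 0, -0.02, 0, 0, 0, -1], [0, 0, -0.03, 0, 0, 0, -1], [0, 0, -0.03, 0, 0, 0, -1], [0, 0, 0, 0, 0, 0, -1], [0, 0, 0, 0, 0, 0, -1]]]}}

```text
t: 15.2
ee_pos: [0.3634, -0.3024, 0.1101]
eef_rot: [0.001, -0.008, 1.0, -0.0]
force: [0.1, 0.0, -0.9]
opening: 0.0224
grasp_force: 58.9
```

```bash
python3 - <<'E'
from h import *
plan(611.4,-16.5,105,75.9)
E
```

```text
q [ 0.39  0.33  0.25  2.15 -0.13  0.67  2.32] pos [ 363.4 -302.4  110.1] open 22.4 f [ 0.1  0.  -0.9] t 15.2 tip 0.017
shift tool axes (old) [-252.7  281.8    5.3] rotvec [-0.     0.001  0.262] dist 378 after-turn axes [-170.9  337.7    5.1]
```

>>> {"op": "jog_arm", "data": {"deltas": [[[-0.0253, 0.0282, 0, 0, 0, 0, -1], [-0.0253, 0.0282, 0, 0, 0, 0, -1], [-0.0253, 0.0282, 0, 0, 0, 0, -1], [-0.0253, 0.0282, 0, 0, 0, 0, -1], [-0.0253, 0.0282, 0, 0, 0, 0, -1], [-0.0253, 0.0282, 0, 0, 0, 0, -1], [-0.0253, 0.0282, 0, 0, 0, 0, -1], [-0.0253, 0.0282, 0, 0, 0, 0, -1], [-0.0253, 0.0282, 0, 0, 0, 0, -1], [-0.0253, 0.0282, 0, 0, 0, 0, -1], [0, 0, 0, 0, 0, 0.0655, -1], [0, 0, 0, 0, 0, 0.0655, -1], [0, 0, 0, 0, 0, 0.0655, -1], [0, 0, 0, 0, 0, 0.0655, -1], [0, 0, 0, 0, 0, 0, -1], [0, 0, 0, 0, 0, 0, -1], [0, 0, 0, 0, 0, 0, -1]]]}}

```text
t: 16.9
ee_pos: [0.6111, -0.0164, 0.1089]
eef_rot: [-0.001, 0.122, 0.993, -0.0]
force: [-0.6, 0.3, -0.6]
opening: 0.0222
grasp_force: 59.0
```

```bash
python3 - <<'E'
from h import *
save(near(618,12,.011,.02,.12),"w6")
near(618,12,.010,.02,.12,"top")
plan(611.4,-16.5,36,75.9)
E
```

```text
wrist (array([616.7,  12.5]), array([168.7, 126.8]), -14.3)
top (array([629.7,  68.8]), array([164.7,  11.8]), -12.8)
q [-0.23  0.52  0.25  1.83 -0.17  0.81  1.43] pos [611.4 -16.4 109.4] open 22.4 f [-1.1 -0.5 -0.9] t 17.0 tip 0.017
shift tool axes (old) [-0.  -0.1 73.4] rotvec [ 0.    -0.     0.001] dist 73 after-turn axes [-0.  -0.1 73.4]
```

View pics/w6.png

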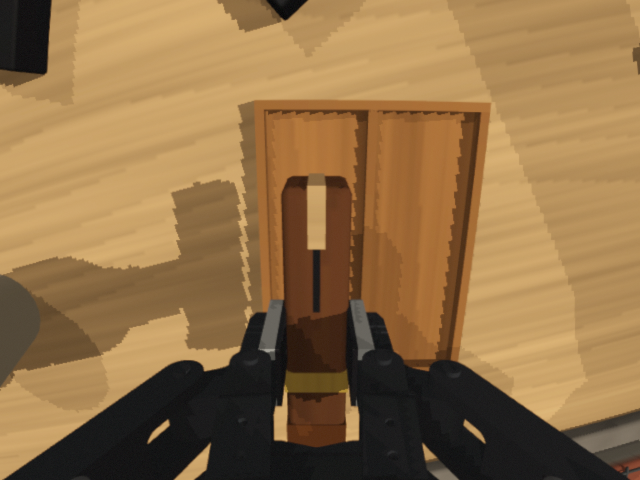

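The clamp is over the left-hand bay in the view (tray −y), between the wall at x≈262 and the divider at x≈365, and parallel to them. I'll lower and release it.

>>> {"op": "jog_arm", "data": {"deltas": [[[0, 0, 0.02, 0, 0, 0, -1], [0, 0, 0.02, 0, 0, 0, -1], [0, 0, 0.015, 0, 0, 0, -1], [0, 0, 0.01, 0, 0, 0, -1], [0, 0, 0.005, 0, 0, 0, -1], [0, 0, 0.0025, 0, 0, 0, -1], [0, 0, 0, 0, 0, 0, -1], [0, 0, 0, 0, 0, 0, -1]]]}}

```text
t: 17.8
ee_pos: [0.6121, -0.0164, 0.0378]
eef_rot: [0.001, 0.123, 0.992, 0.0]
force: [0.3, -0.2, -1.0]
opening: 0.0219
grasp_force: 58.9
```

>>> {"op": "jog_arm", "data": {"deltas": [[[0, 0, 0, 0, 0, 0, 0], [0, 0, 0, 0, 0, 0, 0], [0, 0, 0, 0, 0, 0, 0], [0, 0, 0, 0, 0, 0, 0], [0, 0, -0.02, 0, 0, 0, 0], [0, 0, -0.03, 0, 0, 0, 0.3], [0, 0, -0.03, 0, 0, 0, 0.3], [0, 0, 0, 0, 0, 0, 0.3], [0, 0, 0, 0, 0, 0, 0.3]]]}}

```text
t: 18.7
ee_pos: [0.6118, -0.0163, 0.1178]
eef_rot: [0.001, 0.123, 0.992, 0.0]
force: [-0.6, -0.4, -0.5]
opening: 0.0554
grasp_force: 0.0
```

```bash
python3 - <<'E'
from h import *
p=near(611,-16,.022,.045,.07)
plan(435.7,-144.2,110,-25.7+90)
E
```

```text
wrist (array([610.4, -16.3]), array([110.9,  24.6]), -14.3)
q [-0.23  0.51  0.25  1.83 -0.17  0.83  1.43] pos [611.  -16.2 116.7] open 55.6 f [-0.4 -0.5 -0.3] t 18.75 tip 0.017
shift tool axes (old) [ 138.9 -166.8    6.9] rotvec [-0.    -0.001  0.203] dist 217 after-turn axes [ 102.5 -191.4    6.7]
```

>>> {"op": "jog_arm", "data": {"deltas": [[[0.0232, -0.0278, 0.001, 0, 0, 0, 0.45], [0.0232, -0.0278, 0.001, 0, 0, 0, 0.45], [0.0232, -0.0278, 0.001, 0, 0, 0, 0.45], [0.0232, -0.0278, 0.001, 0, 0, 0, 0.45], [0.0232, -0.0278, 0.001, 0, 0, 0, 0.45], [0.0232, -0.0278, 0.001, 0, 0, 0, 0.45], [0, 0, 0, 0, 0, 0.068, 0.45], [0, 0, 0, 0, 0, 0.068, 0.45], [0, 0, 0, 0, 0, 0.068, 0.45], [0, 0, 0, 0, 0, 0, 0.45], [0, 0, 0, 0, 0, 0, 0.45]]]}}

```text
t: 19.85
ee_pos: [0.4354, -0.144, 0.1104]
eef_rot: [-0.001, 0.222, 0.975, -0.0]
force: [-0.2, 0.1, 0.8]
opening: 0.0619
grasp_force: 0.0
```

```bash
python3 - <<'E'
from h import *
p=near(436,-144,.018,.04,.06);save(p,"w7")
plan(435.7,-144.2,31,-25.7+90)
E
```

```text
wrist (array([ 435.3, -145.1]), array([65.3, 42. ]), -25.9)
q [-0.05  0.32  0.34  2.18 -0.17  0.67  1.52] pos [ 435.5 -144.   110.5] open 62.1 f [ 0.5 -0.4  0.6] t 19.9 tip 0.017
shift tool axes (old) [-0.3 -0.1 79.5] rotvec [-0.    -0.001  0.   ] dist 80 after-turn axes [-0.2 -0.1 79.5]
```

>>> {"op": "jog_arm", "data": {"deltas": [[[0, 0, 0.02, 0, 0, 0, 0.45], [0, 0, 0.02, 0, 0, 0, 0.45], [0, 0, 0.02, 0, 0, 0, 0.45], [0, 0, 0.01, 0, 0, 0, 0.45], [0, 0, 0.01, 0, 0, 0, 0.45], [0, 0, 0, 0, 0, 0, 0.45], [0, 0, 0, 0, 0, 0, -1], [0, 0, 0, 0, 0, 0, -1], [0, 0, 0, 0, 0, 0, -1], [0, 0, 0, 0, 0, 0, -1], [0, 0, 0, 0, 0, 0, -1]]]}}

```text
t: 21.0
ee_pos: [0.4367, -0.1445, 0.032]
eef_rot: [0.001, 0.223, 0.975, 0.0]
force: [-1.0, -1.0, 6.8]
opening: 0.0406
grasp_force: 61.2
```

>>> {"op": "jog_arm", "data": {"deltas": [[[0, 0, -0.02, 0, 0, 0, -1], [0, 0, -0.03, 0, 0, 0, -1], [0, 0, -0.03, 0, 0, 0, -1], [0, 0, 0, 0, 0, 0, -1], [0, 0, 0, 0, 0, 0, -1]]]}}

```text
t: 21.5
ee_pos: [0.4361, -0.144, 0.1115]
eef_rot: [0.001, 0.223, 0.975, 0.0]
force: [-0.3, 0.2, -0.8]
opening: 0.0402
grasp_force: 60.9
```

```bash
python3 - <<'E'
from h import *
plan(653,285.5,105,105)
E
```

```text
q [-0.06  0.31  0.34  2.18 -0.17  0.67  1.52] pos [ 436.1 -144.   111.5] open 40.2 f [-0.3  0.2 -0.8] t 21.5 tip 0.017
shift tool axes (old) [ -8.8 481.1   6.9] rotvec [ 0.     0.001 -0.711] dist 481 after-turn axes [-320.7  358.8    6.5]
```

>>> {"op": "jog_arm", "data": {"deltas": [[[-0.0007, 0.0401, 0, 0, 0, 0, -1], [-0.0007, 0.0401, 0, 0, 0, 0, -1], [-0.0007, 0.0401, 0, 0, 0, 0, -1], [-0.0007, 0.0401, 0, 0, 0, 0, -1], [-0.0007, 0.0401, 0, 0, 0, 0, -1], [-0.0007, 0.0401, 0, 0, 0, 0, -1], [-0.0007, 0.0401, 0, 0, 0, 0, -1], [-0.0007, 0.0401, 0, 0, 0, 0, -1], [-0.0007, 0.0401, 0, 0, 0, 0, -1], [-0.0007, 0.0401, 0, 0, 0, 0, -1], [-0.0007, 0.0401, 0, 0, 0, 0, -1], [-0.0007, 0.0401, 0, 0, 0, 0, -1], [0, 0, 0, 0, 0, -0.1185, -1], [0, 0, 0, 0, 0, -0.1185, -1], [0, 0, 0, 0, 0, -0.1185, -1], [0, 0, 0, 0, 0, -0.1185, -1], [0, 0, 0, 0, 0, -0.1185, -1], [0, 0, 0, 0, 0, -0.1185, -1], [0, 0, 0, 0, 0, 0, -1], [0, 0, 0, 0, 0, 0, -1]]]}}

```text
t: 23.5
ee_pos: [0.652, 0.2849, 0.1095]
eef_rot: [-0.001, -0.129, 0.992, -0.0]
force: [0.7, 0.1, -1.3]
opening: 0.0405
grasp_force: 61.0
```

```bash
python3 - <<'E'
from h import *
save(near(612,275,.011,.02,.12),"w8")
plan(653,285.5,37.5,105)
E
```

```text
wrist (array([608.5, 273.7]), array([174.2, 110.8]), 14.9)
q [-0.53  0.65  0.09  1.56 -0.07  0.93  1.41] pos [652.2 285.1 109.8] open 40.4 f [-0.4  0.4 -0.9] t 23.55 tip 0.017
shift tool axes (old) [-1.   0.2 72.3] rotvec [-0.    -0.002 -0.003] dist 72 after-turn axes [-0.9  0.2 72.3]
```

View pics/w8.png

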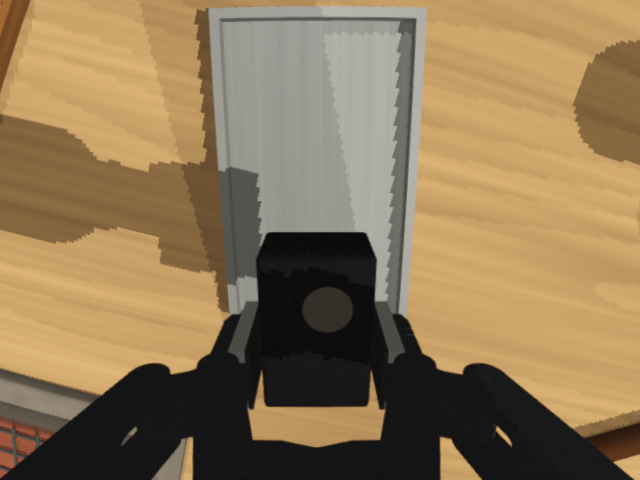

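The block hangs over the far part of the steel tray at (316,320), inside its walls (x≈220 to 415) and parallel to them. I'll lower and release it.

>>> {"op": "jog_arm", "data": {"deltas": [[[0, 0, 0.02, 0, 0, 0, -1], [0, 0, 0.02, 0, 0, 0, -1], [0, 0, 0.015, 0, 0, 0, -1], [0, 0, 0.01, 0, 0, 0, -1], [0, 0, 0.005, 0, 0, 0, -1], [0, 0, 0.002, 0, 0, 0, -1], [0, 0, 0, 0, 0, 0, -1], [0, 0, 0, 0, 0, 0, -1]]]}}

```text
t: 24.35
ee_pos: [0.6533, 0.2856, 0.0401]
eef_rot: [0.001, -0.13, 0.991, 0.0]
force: [-0.0, 0.1, -1.1]
opening: 0.0406
grasp_force: 61.0
```

>>> {"op": "jog_arm", "data": {"deltas": [[[0, 0, 0, 0, 0, 0, 0.4], [0, 0, 0, 0, 0, 0, 0.4], [0, 0, 0, 0, 0, 0, 0.4], [0, 0, 0, 0, 0, 0, 0.4], [0, 0, -0.02, 0, 0, 0, 0.4], [0, 0, -0.03, 0, 0, 0, 0.4], [0, 0, -0.03, 0, 0, 0, 0.4], [0, 0, 0, 0, 0, 0, 0.4], [0, 0, 0, 0, 0, 0, 0.4]]]}}

```text
t: 25.25
ee_pos: [0.6531, 0.2856, 0.1202]
eef_rot: [0.001, -0.13, 0.991, 0.0]
force: [-0.2, -0.7, -0.4]
opening: 0.0596
grasp_force: 0.0
```

```bash
python3 - <<'E'
from h import *
near(653,285,.024,.045,.06);near(612,275,.011,.02,.12)
plan(446.6,2.0,110,117.5)
E
```

```text
wrist (array([652., 285.]), array([64.9, 42.1]), 15.0)
wrist (array([611.8, 274.7]), array([181.4, 110.9]), 14.9)
q [-0.53  0.64  0.09  1.56 -0.06  0.94  1.41] pos [651.9 285.1 118.1] open 59.6 f [ 0.1  0.9 -0.5] t 25.35 tip 0.017
shift tool axes (old) [ 271.5 -220.5    8.7] rotvec [-0.    -0.002 -0.219] dist 350 after-turn axes [ 312.8 -156.3    8.1]
```

>>> {"op": "jog_arm", "data": {"deltas": [[[0.0302, -0.0245, 0.0009, 0, 0, 0, 0.45], [0.0302, -0.0245, 0.0009, 0, 0, 0, 0.45], [0.0302, -0.0245, 0.0009, 0, 0, 0, 0.45], [0.0302, -0.0245, 0.0009, 0, 0, 0, 0.45], [0.0302, -0.0245, 0.0009, 0, 0, 0, 0.45], [0.0302, -0.0245, 0.0009, 0, 0, 0, 0.45], [0.0302, -0.0245, 0.0009, 0, 0, 0, 0.45], [0.0302, -0.0245, 0.0009, 0, 0, 0, 0.45], [0.0302, -0.0245, 0.0009, 0, 0, 0, 0.45], [0, 0, 0, 0, 0, -0.073, 0.45], [0, 0, 0, 0, 0, -0.073, 0.45], [0, 0, 0, 0, 0, -0.073, 0.45], [0, 0, 0, 0, 0, 0, 0.45], [0, 0, 0, 0, 0, 0, 0.45], [0, 0, 0, 0, 0, 0, 0.45]]]}}

```text
t: 26.85
ee_pos: [0.4468, 0.0022, 0.1107]
eef_rot: [-0.0, -0.237, 0.971, 0.0]
force: [0.1, -0.4, -1.1]
opening: 0.0622
grasp_force: 0.0
```

```bash
python3 - <<'E'
from h import *
p=near(446,2,.018,.04,.06)
plan(446.4,1.8,31,117.5)
E
```

```text
wrist (array([446. ,   0.9]), array([65.6, 42.2]), 27.2)
q [-0.16  0.29  0.07  2.19 -0.03  0.66  1.98] pos [446.9   2.3 110.8] open 61.7 f [-0.5  0.9 -0. ] t 26.9 tip 0.017
shift tool axes (old) [ 0.6 -0.2 79.8] rotvec [ 0.    -0.001 -0.   ] dist 80 after-turn axes [ 0.7 -0.2 79.8]
```

>>> {"op": "jog_arm", "data": {"deltas": [[[0.001, -0.0005, 0.02, 0, 0, 0, 0.45], [0, 0, 0.02, 0, 0, 0, 0.45], [0, 0, 0.02, 0, 0, 0, 0.45], [0, 0, 0.01, 0, 0, 0, 0.45], [0, 0, 0.01, 0, 0, 0, 0.45], [0, 0, 0, 0, 0, 0, 0.45], [0, 0, 0, 0, 0, 0, -1], [0, 0, 0, 0, 0, 0, -1], [0, 0, 0, 0, 0, 0, -1], [0, 0, 0, 0, 0, 0, -1], [0, 0, 0, 0, 0, 0, -1]]]}}

```text
t: 28.0
ee_pos: [0.4472, 0.0013, 0.0319]
eef_rot: [0.001, -0.238, 0.971, -0.0]
force: [-0.2, 0.1, 6.2]
opening: 0.0403
grasp_force: 61.3
```

>>> {"op": "jog_arm", "data": {"deltas": [[[0, 0, -0.02, 0, 0, 0, -1], [0, 0, -0.03, 0, 0, 0, -1], [0, 0, -0.03, 0, 0, 0, -1], [0, 0, 0, 0, 0, 0, -1], [0, 0, 0, 0, 0, 0, -1]]]}}

```text
t: 28.5
ee_pos: [0.4465, 0.0014, 0.1114]
eef_rot: [0.001, -0.238, 0.971, 0.0]
force: [-1.0, -0.8, -0.6]
opening: 0.0401
grasp_force: 61.0
```

```bash
python3 - <<'E'
from h import *
plan(571.2,263.9,110,105)
E
```

```text
q [-0.16  0.29  0.07  2.2  -0.03  0.66  1.99] pos [446.5   1.4 111.4] open 40.1 f [-1.  -0.8 -0.6] t 28.5 tip 0.017
shift tool axes (old) [-231.9  175.2    1.7] rotvec [-0.     0.001  0.218] dist 291 after-turn axes [-188.4  221.3    1.4]
```

>>> {"op": "jog_arm", "data": {"deltas": [[[-0.029, 0.0219, 0, 0, 0, 0, -1], [-0.029, 0.0219, 0, 0, 0, 0, -1], [-0.029, 0.0219, 0, 0, 0, 0, -1], [-0.029, 0.0219, 0, 0, 0, 0, -1], [-0.029, 0.0219, 0, 0, 0, 0, -1], [-0.029, 0.0219, 0, 0, 0, 0, -1], [-0.029, 0.0219, 0, 0, 0, 0, -1], [-0.029, 0.0219, 0, 0, 0, 0, -1], [0, 0, 0, 0, 0, 0.073, -1], [0, 0, 0, 0, 0, 0.073, -1], [0, 0, 0, 0, 0, 0.073, -1], [0, 0, 0, 0, 0, 0, -1], [0, 0, 0, 0, 0, 0, -1], [0, 0, 0, 0, 0, 0, -1]]]}}

```text
t: 29.9
ee_pos: [0.5709, 0.2636, 0.1103]
eef_rot: [-0.001, -0.131, 0.991, -0.0]
force: [0.0, 1.0, -1.5]
opening: 0.0407
grasp_force: 60.9
```

```bash
python3 - <<'E'
from h import *
save(snapshot("wrist"),"w9")
plan(571.2,263.9,38,105)
E
```

```text
q [-0.56  0.54  0.08  1.78 -0.06  0.83  1.38] pos [571.  263.6 110.6] open 40.6 f [-0.3  0.2 -1.5] t 29.95 tip 0.017
shift tool axes (old) [-0.3  0.2 72.6] rotvec [-0.    -0.001  0.   ] dist 73 after-turn axes [-0.2  0.2 72.6]
```

View pics/w9.png

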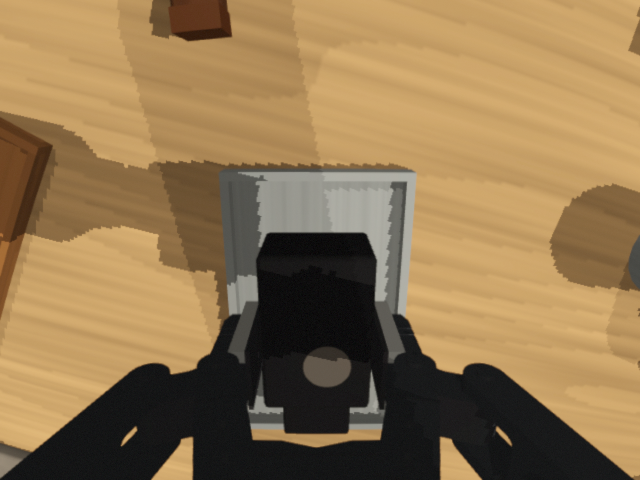

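The block is above the near part of the tray at (316,320), inside the walls. The first block shows beyond it at (316,420).

>>> {"op": "jog_arm", "data": {"deltas": [[[0, 0, 0.02, 0, 0, 0, -1], [0, 0, 0.02, 0, 0, 0, -1], [0, 0, 0.015, 0, 0, 0, -1], [0, 0, 0.01, 0, 0, 0, -1], [0, 0, 0.005, 0, 0, 0, -1], [0, 0, 0.002, 0, 0, 0, -1], [0, 0, 0, 0, 0, 0, -1], [0, 0, 0, 0, 0, 0, -1]]]}}

```text
t: 30.75
ee_pos: [0.5717, 0.2641, 0.0398]
eef_rot: [0.001, -0.13, 0.991, 0.0]
force: [0.2, 0.3, -0.1]
opening: 0.0405
grasp_force: 61.0
```

>>> {"op": "jog_arm", "data": {"deltas": [[[0, 0, 0, 0, 0, 0, 0.4], [0, 0, 0, 0, 0, 0, 0.4], [0, 0, 0, 0, 0, 0, 0.4], [0, 0, 0, 0, 0, 0, 0.4], [0, 0, -0.02, 0, 0, 0, 0.4], [0, 0, -0.03, 0, 0, 0, 0.4], [0, 0, -0.03, 0, 0, 0, 0.4], [0, 0, 0, 0, 0, 0, 0.4], [0, 0, 0, 0, 0, 0, 0.4]]]}}

```text
t: 31.65
ee_pos: [0.5715, 0.264, 0.1197]
eef_rot: [0.001, -0.13, 0.991, 0.0]
force: [0.1, -0.0, -0.9]
opening: 0.0599
grasp_force: 0.0
```

```bash
python3 - <<'E'
from h import *
near(571,264,.024,.045,.048)
plan(419.5,157.2,110,109.2)
E
```

```text
wrist (array([570.9, 263.6]), array([65.1, 42.2]), 15.1)
q [-0.56  0.53  0.08  1.77 -0.06  0.85  1.38] pos [570.7 263.7 118.6] open 60.1 f [-0.3 -0.2 -1.1] t 31.7 tip 0.017
shift tool axes (old) [173.6 -63.8   8.8] rotvec [-0.    -0.001 -0.074] dist 185 after-turn axes [177.8 -50.8   8.6]
```

>>> {"op": "jog_arm", "data": {"deltas": [[[0.0289, -0.0106, 0.0015, 0, 0, 0, 0.2], [0.0289, -0.0106, 0.0015, 0, 0, 0, 0.2], [0.0289, -0.0106, 0.0015, 0, 0, 0, 0.2], [0.0289, -0.0106, 0.0015, 0, 0, 0, 0.2], [0.0289, -0.0106, 0.0015, 0, 0, 0, 0.2], [0.0289, -0.0106, 0.0015, 0, 0, 0, 0.2], [0, 0, 0, 0, 0, -0.074, 0.2], [0, 0, 0, 0, 0, 0, 0.2], [0, 0, 0, 0, 0, 0, 0.2], [0, 0, 0, 0, 0, 0, 0.2]]]}}

```text
t: 32.7
ee_pos: [0.4206, 0.158, 0.1098]
eef_rot: [-0.0, -0.167, 0.986, -0.0]
force: [0.7, 0.3, 0.0]
opening: 0.0512
grasp_force: 0.0
```

```bash
python3 - <<'E'
from h import *
near(420,157,.016,.04,.08)
plan(419.5,157.2,29,109.2)
E
```

```text
wrist (array([418.6, 158.5]), array([111. ,  24.8]), 18.5)
q [-0.51  0.29  0.07  2.19 -0.03  0.66  1.48] pos [420.5 158.  109.8] open 51.1 f [ 0.3 -0.5  1.2] t 32.75 tip 0.017
shift tool axes (old) [ 1.2 -0.4 80.8] rotvec [-0. -0. -0.] dist 81 after-turn axes [ 1.2 -0.4 80.8]
```

>>> {"op": "jog_arm", "data": {"deltas": [[[0.0015, 0.0005, 0.02, 0, 0, 0.01, 0.2], [0, 0, 0.02, 0, 0, 0, 0.2], [0, 0, 0.02, 0, 0, 0, 0.2], [0, 0, 0.01, 0, 0, 0, 0.2], [0, 0, 0.01, 0, 0, 0, 0.2], [0, 0, 0, 0, 0, 0, 0.2], [0, 0, 0, 0, 0, 0, -1], [0, 0, 0, 0, 0, 0, -1], [0, 0, 0, 0, 0, 0, -1], [0, 0, 0, 0, 0, 0, -1], [0, 0, 0, 0, 0, 0, -1], [0, 0, 0, 0, 0, 0, -1]]]}}

```text
t: 33.95
ee_pos: [0.4192, 0.1579, 0.031]
eef_rot: [0.001, -0.162, 0.987, 0.0]
force: [-1.6, -0.5, 6.0]
opening: 0.0223
grasp_force: 59.6
```

>>> {"op": "jog_arm", "data": {"deltas": [[[0, 0, -0.02, 0, 0, 0, -1], [0, 0, -0.03, 0, 0, 0, -1], [0, 0, -0.03, 0, 0, 0, -1], [0, 0, 0, 0, 0, 0, -1], [0, 0, 0, 0, 0, 0, -1]]]}}

```text
t: 34.45
ee_pos: [0.4187, 0.1577, 0.1106]
eef_rot: [0.001, -0.162, 0.987, 0.0]
force: [-0.9, -0.1, -1.7]
opening: 0.0228
grasp_force: 59.0
```

```bash
python3 - <<'E'
from h import *
plan(625,42,110,75.8)
E
```

```text
q [-0.51  0.29  0.07  2.19 -0.03  0.66  1.48] pos [418.7 157.7 110.6] open 22.8 f [-0.9 -0.1 -1.7] t 34.45 tip 0.017
shift tool axes (old) [-158.5 -175.6    0.8] rotvec [0.001 0.001 0.573] dist 237 after-turn axes [-228.4  -61.6    0.6]
```

>>> {"op": "jog_arm", "data": {"deltas": [[[-0.0226, -0.0251, 0, 0, 0, 0, -1], [-0.0226, -0.0251, 0, 0, 0, 0, -1], [-0.0226, -0.0251, 0, 0, 0, 0, -1], [-0.0226, -0.0251, 0, 0, 0, 0, -1], [-0.0226, -0.0251, 0, 0, 0, 0, -1], [-0.0226, -0.0251, 0, 0, 0, 0, -1], [-0.0226, -0.0251, 0, 0, 0, 0, -1], [0, 0, 0, 0, 0, 0.1146, -1], [0, 0, 0, 0, 0, 0.1146, -1], [0, 0, 0, 0, 0, 0.1146, -1], [0, 0, 0, 0, 0, 0.1146, -1], [0, 0, 0, 0, 0, 0.1146, -1], [0, 0, 0, 0, 0, 0, -1], [0, 0, 0, 0, 0, 0, -1], [0, 0, 0, 0, 0, 0, -1]]]}}

```text
t: 35.95
ee_pos: [0.6242, 0.0417, 0.1093]
eef_rot: [-0.001, 0.123, 0.992, -0.0]
force: [0.2, 0.2, -0.1]
opening: 0.0224
grasp_force: 59.1
```

```bash
python3 - <<'E'
from h import *
save(snapshot("wrist"),"w10")
plan(625,42,36,75.8)
E
```

```text
q [-0.32  0.54  0.26  1.8  -0.18  0.83  1.35] pos [624.4  41.6 109.5] open 22.2 f [ 0.6 -0.7 -0.8] t 36.0 tip 0.017
shift tool axes (old) [-0.6  0.5 73.5] rotvec [-0.    -0.001  0.001] dist 74 after-turn axes [-0.5  0.5 73.5]
```

View pics/w10.png

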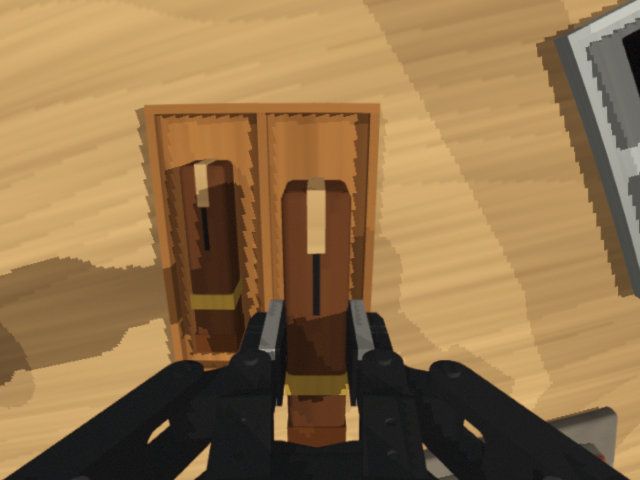

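The second clamp is over the free bay, between the divider at x≈265 and the wall at x≈370. The first clamp lies flat in its bay at (215,260).

>>> {"op": "jog_arm", "data": {"deltas": [[[0, 0, 0.02, 0, 0, 0, -1], [0, 0, 0.02, 0, 0, 0, -1], [0, 0, 0.015, 0, 0, 0, -1], [0, 0, 0.01, 0, 0, 0, -1], [0, 0, 0.005, 0, 0, 0, -1], [0, 0, 0.0025, 0, 0, 0, -1], [0, 0, 0, 0, 0, 0, -1], [0, 0, 0, 0, 0, 0, -1]]]}}

```text
t: 36.8
ee_pos: [0.6252, 0.0417, 0.0382]
eef_rot: [0.001, 0.124, 0.992, 0.0]
force: [0.3, 0.1, -0.6]
opening: 0.0223
grasp_force: 59.0
```

>>> {"op": "jog_arm", "data": {"deltas": [[[0, 0, 0, 0, 0, 0, 0], [0, 0, 0, 0, 0, 0, 0], [0, 0, 0, 0, 0, 0, 0], [0, 0, 0, 0, 0, 0, 0], [0, 0, -0.02, 0, 0, 0, 0], [0, 0, -0.03, 0, 0, 0, 0], [0, 0, -0.04, 0, 0, 0, 0], [0, 0, -0.04, 0, 0, 0, 0], [0.045, 0, -0.02, 0, 0, 0, 0], [0.045, 0, 0, 0, 0, 0, 0], [0.045, 0, 0, 0, 0, 0, 0], [0, 0, 0, 0, 0, 0, 0], [0, 0, 0, 0, 0, 0, 0], [0, 0, 0, 0, 0, 0, 0]]]}}

```text
t: 38.2
ee_pos: [0.4951, 0.0746, 0.1881]
eef_rot: [0.001, 0.124, 0.992, 0.0]
force: [0.6, -0.4, 0.0]
opening: 0.0429
grasp_force: 0.0
```

```bash
python3 - <<'E'
from h import *
w=snapshot("wrist");p=snapshot("top");save(p,"top9");measure(p)
print("wrist");measure(w)
print(arm.sense()["ee_pos"])
for n in("steel_cup","maroon_box"):
    o=outline_of(p,n)[0];W=cloud(p);q=W[o["region"]&np.isfinite(W[...,0])];print(n,cv2.minAreaRect((q[:,:2]*1000).astype(np.float32)))
E
```

```text
ring_clamp_1 0.81 [278. 140. 296. 178.] [630.5  38.7] [102.4  24.9] -13.5 z [0.003 0.03  0.496]
charcoal_block_1 0.95 [176. 136. 196. 167.] [654.  285.1] [68.1 43.6] 16.2 z [0.003 0.033 0.039]
charcoal_block_1 0.64 [382. 155. 414. 184.] [ 588.3 -227.9] [53.1 27.4] 52.6 z [-0.002  0.062  0.086]
charcoal_block_1 0.57 [186. 168. 204. 200.] [572.2 264.2] [66.5 43.5] 14.3 z [0.003 0.034 0.039]
charcoal_block_1 0.53 [480. 182. 515. 228.] [ 510.7 -492.6] [101.3  77.4] -9.4 z [-0.002  0.031  0.036]
clamp_tray 0.95 [ 90. 251. 140. 319.] [323.  475.5] [168.8 129. ] 3.0 z [-0.001  0.006  0.015]
clamp_tray 0.7 [277. 128. 329. 203.] [619.3  12.6] [173.4 124.8] -14.1 z [-0.001  0.007  0.035]
clamp_tray 0.67 [392. 304. 442. 357.] [ 198.2 -282.1] [125.7  92.1] -15.7 z [-0.002  0.004  0.011]
clamp_tray 0.45 [296. 142. 321. 187.] [616.1 -16.4] [125.8  35.5] -14.1 z [0.002 0.028 0.035]
block_tray 0.81 [164. 130. 220. 208.] [612.6 275.1] [183.2 112.5] 14.7 z [-0.001  0.006  0.036]
small_crucible 0.72 [389. 148. 415. 176.] [ 605.8 -240.8] 41.0 [ 608.  -243.1] z [0.001 0.06  0.086]
large_crucible 0.64 [38
[... 415 characters left out ...]
9.] [641.2 281.2] [89.2 42.5] 15.1 z [0.004 0.034 0.036]
clamp_tray 0.98 [205. 269. 356. 437.] [617.6  12. ] [171.7 126.1] -14.0 z [0.    0.005 0.015]
block_tray 0.73 [477. 165. 640. 390.] [611.8 274.8] [182.5 111.7] 15.0 z [0.    0.005 0.015]
small_crucible 0.64 [  2. 411.  36. 477.] [ 603.1 -232.4] 33.9 [ 603.6 -228.5] z [0.06  0.071 0.254]
large_crucible 0.69 [  0. 371.  65. 451.] [ 598.1 -221.6] 28.2 [ 598.1 -212.9] z [0.    0.038 0.065]
[0.49377658 0.0747606  0.18758713]
steel_cup ((518.0823974609375, 493.5977478027344), (68.17178344726562, 66.54930877685547), 89.47835540771484)
maroon_box ((595.75927734375, -236.17337036132812), (84.1278076171875, 60.30126190185547), 54.80861282348633)
```

View pics/top9.png

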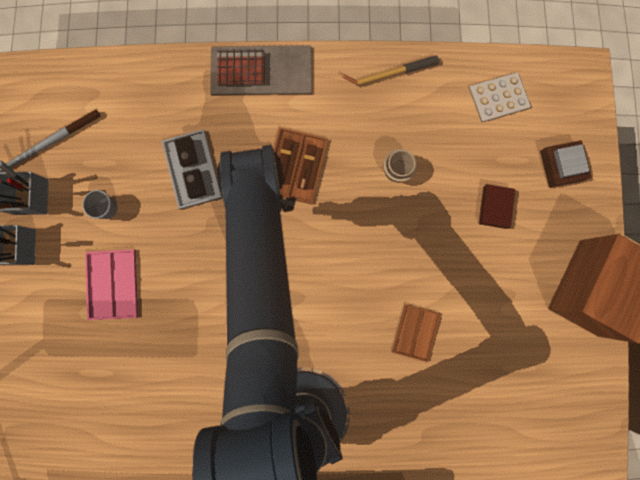

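The final picture shows both blocks in the steel tray at (190,165), both clamps in their bays at (285,160) and (307,165), and the crucibles nested at (400,165). The cup at (98,205) and the red box at (497,206) have not moved. I'm handing the job in.

```bash
python3 -c "
from workcell import arm
print(arm.sign_off())"
```

```text
the job is handed in; nothing more can be done
None
```

The job is handed in at about 38 s of the 131 s allowed: each bay of the wooden tray holds a clamp, both charcoal blocks lie flat in the steel tray, and the small crucible is nested in the large one with only a light touch; the cup and red box were left alone (sign-off returned no verdict).

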